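# Tip the hex nuts through the swing funnel into the jar

## Robot

A 6-joint arm with a two-finger parallel gripper is mounted at the origin on a cart in front of the work surface, level with it; the furniture and walls round the work are solid. World frame = base frame: x ahead of the robot, y to its left, z up, the work surface at z = 0. Lengths are in m, angles in degrees, forces in N, time in s.
With the tool pointing down it reaches from about 0.3 to 0.75 m from the base axis. Payload 8.5 kg.
Tool frame: the origin (TCP) lies midway between the tips of the shut fingers; the grasp point (between the pads) lies 19 mm behind it (env.tcp_to_grasp is the z of the grasp point in the tool frame, in m); z points along the fingers, y is the line along which they close (so a half turn about z gives the same grasp; the last joint's range is limited). The gripper opens to 85 mm and grips with 20 to 120 N. Pads are 22 mm wide; open, the fingers measure 114 mm over their backs; the gripper's body (76 mm by 85 mm) begins 54 mm behind the grasp point. The pads swing forward as they close: fully open they stand 13 mm farther back than shut.
Start: joints at [56.247, 21.807, 74.336, -0, 83.858, -12.336], TCP at [0.201, 0.512, 0.231] pointing down, gripper open.
Joint ranges: [-178.18, 178.18], [-50.72, 133.34], [12.68, 142.11], [-81.47, 261.47], [9.98, 163.14], [-165.26, 165.26]. Speed limits (degrees/s): [136.94, 136.94, 180, 180, 180, 180].

## Interface

Orientations are given as a 3x3 rotation matrix whose columns are the frame's x, y, z axes.
In Python, from rig import env, imaging, job, models gives the robot as it stands. The module is installed in compiled form; this text tells all that it offers.
- The arm moves only by the tool jog_arm, never from a script. Its argument "plan" is text: rows parted by semicolons, each of 7 numbers parted by spaces: the turn, a rotation vector about the tool's x, y, z in degrees, then the shift along the tool's x, y, z in cm, then the closure in counts, from 0 (fully open) to 255 (shut). In form: rx ry rz x y z claw; .... A call has 1 to 10 rows; each row shifts and turns the commanded pose from where the row before left it, along the tool's axes as they then stand; what a row does not reach is not made up. A row lasts 1/12 s, in which the tool goes at most 41.7 mm and 7.16 degrees, less where a joint would pass 70% of its speed; a pose out of reach is approached as far as the arm can. A call with a gripper value outside its range is refused whole. The fingers move at their own pace and stop on an object; "grip_force" is the grip in N (left out, the last holds). Time passes only in rows, so rows that do not move let the fingers close. It gives the time, the measured TCP pose, the force, the opening and the grip force at its end, in the units of the state.
- env.observe(): the state, without advancing time (a new reading comes with each control period).
- imaging.get_image(name): name is "scene" or "top" or "wrist"; returns a dict with "pixels" (480x640x3 uint8, red, green, blue), "depth" (480x640 float32, m along the optical axis (not along the pixel's ray), 0 where there is no reading), "fov_y" (degrees; the focal length in pixels is half the picture's height over the tangent of half this angle, whatever the lens; pixels are square), "cx", "cy" (the principal point, pixels), "world_from_camera" (4x4, takes a point from camera to world coordinates). Camera axes: x right, y down, z forward; pixel columns grow to the right and rows downward; lengths in m; the calibration is good to about 2 mm. A picture is of the moment at which its call begins.
- job.close_job(): hands the job in; it is judged then, once.
Trained networks look in the newest picture that a camera, given by its name, has taken for a name from the list of things; names that differ only in an ending like _2 or _b are one class to them, and where a whole thing is asked for, a point or a joint stands for the part that bears it (a point fixed in the world has none). Each returns a list of dicts, best first, with "confidence" (0 to 1); they miss things now and then, are a little off and sometimes report something else, mostly with a low value. They report only what shows in the picture. A call takes as long as a camera call.
- models.outline_of(camera, query): "region" (480x640 bool, what is visible of it) and "bbox" ([centre column, centre row, width, height] in pixels, round what is visible of it).
- models.tip_of(camera, query): "at" ([column, row] in pixels: a listed point, or the origin of a listed thing).
The state is a dict: "time_s": time; "q": joint angles; "qvel": joint speeds; "joint_efforts": joint torques, N m; "position": TCP position; "tool_rot": TCP orientation; "ft_force": force on the tool from outside, world axes, zero at the start; "wrist_torque": the same for the moment, N m; "grip_width": finger opening in m; "gripper_force": force on a finger pad.
Only numpy, scipy, OpenCV 4.12 (cv2) and the standard library are available. Lean on these libraries where they do the work, as an engineer would, in place of code of your own. Each camera call takes 0.05 s, during which the arm holds its last target. There are 200 camera calls.

## Task

Swing the funnel on the blue filling stand fully home over the clear jar, then tip all four big nuts out of the orange scoop through the funnel so that they drop into the jar, without spilling any. Set the empty scoop back down on the bench, flat on its base and clear of the stand, with the funnel left over the jar. Leave the other things on the bench alone.

Things in the scene. Friction and masses are not known exactly. Their poses are not given: they have to be found in the camera images.
- stand: Blue filling stand, fixed: base plate 230 x 85 x 12 mm, from x = -70 to +160 mm. Origin: on the bench under the axis of the clear jar; +x points from the jar to the steel post (18 mm thick, 140 mm high, 120 mm from the jar axis) that carries the swinging funnel. The jar, fixed on it, is 60 mm across, 54 mm inside, inner floor 12 mm and rim 90 mm above the bench.
- jar_mouth (a point): Centre of the jar's open mouth, 90 mm above the bench.
- funnel (a joint): Swing of the funnel about the upright post (rad). 0 = home over the jar, against a hard stop; grows as it swings away clockwise seen from above (from the jar toward the stand's +y side), up to 1.4. Moves level, stays where it is left, needs about 1.5 N at the red peg. It starts swung away, and counts as home below 0.06.
- funnel_mouth (a point): Centre of the aluminium funnel's top opening: rim 147 mm above the bench, 125 mm across outside and 117 mm inside, narrowing (about 45 degree slope) to a throat of 48 mm inside, whose lower end is 94 mm above the bench, just over the jar's rim. Nuts that arrive together may bridge in the throat; a light push on them from above frees them. It is 120 mm from the post's axis.
- funnel_peg (a point): Top of the red upright peg (16 mm thick, free length 45 mm, top 192 mm above the bench) outside the funnel's rim, on the side away from the post: 201 mm from the post's axis, 81 mm from the funnel's centre. Take hold of it from above, or push it, to swing the funnel.
- scoop: Orange scoop, 140 x 74 mm, walls 46 mm high, open mouth at +x (no lip), 220 g. Origin: centre of its underside, z up. Inner floor 12 mm up, 68 mm wide. To pour, tip it mouth down, gradually: the nuts begin to slide at some 20 to 30 degrees, one or several at a time, differently on each occasion, so watch which have left.
- scoop_lip (a point): Middle of the scoop's pouring edge, on the inner floor at the open mouth: 70 mm ahead of the scoop's origin and 12 mm above its underside.
- scoop_handle (a point): Middle of the flat black handle bar over the scoop's rear: 16 mm thick (along the scoop's y), 100 mm long (along x), from 64 to 100 mm above the underside, with open space beneath. Hold it across its thickness, from above. The point lies 22 mm behind the scoop's origin, 82 mm above its underside.
- nut_0_center (a point): Centre of a large steel hex nut, 22 mm across flats, 25 mm across corners, 14 mm thick, 40 g; lies flat in the scoop at the start.
- nut_1_center (a point): Centre of a large steel hex nut, 22 mm across flats, 25 mm across corners, 14 mm thick, 40 g; lies flat in the scoop at the start.
- nut_2_center (a point): Centre of a large steel hex nut, 22 mm across flats, 25 mm across corners, 14 mm thick, 40 g; lies flat in the scoop at the start.
- nut_3_center (a point): Centre of a large steel hex nut, 22 mm across flats, 25 mm across corners, 14 mm thick, 40 g; lies flat in the scoop at the start.
- filler_tin: Bystander: round tin of wood filler, 69 mm across, 76 mm high; origin at the centre of its underside.
- tape_measure: Bystander: yellow and black tape measure, 42 x 97 x 66 mm; origin at the centre of its underside.
- offcut_block: Bystander: pine offcut, 44 x 90 x 35 mm; origin at the centre of its underside.

How it is judged (in metres and radians):
On the way, in this order (a step that is already met when the one before it is completed fails the run):
1. the funnel is swung home over the jar with all the nuts still in the scoop (value of joint funnel below 0.06 rad and distance between each of nut_0_center, nut_1_center, nut_2_center, nut_3_center and scoop below 0.11 m), for 0.2 s.
2. all four nuts have come through the funnel into the jar (value of joint funnel below 0.06 rad and horizontal distance between each of nut_0_center, nut_1_center, nut_2_center, nut_3_center and jar_mouth below 0.026 m and height (world z) of nut_0_center between 0.017 and 0.085 m and height (world z) of nut_1_center between 0.017 and 0.085 m and height (world z) of nut_2_center between 0.017 and 0.085 m and height (world z) of nut_3_center between 0.017 and 0.085 m), for 0.2 s.
At the end, for the whole second after the job is handed in: All four nuts lie in the jar (each nut's centre within 26 mm of the jar's axis and below 85 mm), the funnel is still home (swing below 0.06 rad), and the scoop stands flat on the bench (within 0.08 rad, 6 mm), at rest and not touching the stand (all of step 2 and angle between scoop's own z axis and vertical below 0.08 rad and height (world z) of scoop between -0.01 and 0.006 m and linear speed of scoop below 0.02 m/s and contact force between scoop and stand below 0.1 N).
It fails at once if a nut is spilled onto the bench or floor (height (world z) of any of nut_0_center, nut_1_center, nut_2_center, nut_3_center below 0.0145 m).
It fails at once if a bystander is moved by more than 30 mm (distance of any of filler_tin, tape_measure, offcut_block from where it was at the start of the episode above 0.03 m).
It also fails if it takes over 64 s, if anything falls off the work surface, if the arm or the gripper's body presses on something with over 40 N, if the wrist force passes 120 N, or if a joint passes its speed limit or range.

## Working session

There is one attempt and no reset: what is moved stays moved. The work goes in short steps, Python scripts to look and compute and a tool call to move; the robot and the scene stay as the last step left them, time stands still between calls to the robot, and variables do not carry over. Pictures are saved under pics/ and viewed, at most 10 in all, crops included, and the job is handed in when it is done.

Besides the shell and the picture viewer there is one more tool, called after ">>>" as a command line: name --argument value ..., lists and objects as JSON in quotes. jog_arm: Moves the arm, as the interface text tells. Its arguments: {"type":"object","properties":{"plan":{"type":"string"},"grip_force":{"type":"number"}},"required":["plan"]}

```bash
mkdir -p pics; cat > h.py <<'E'
import numpy as np, cv2
from rig import env, imaging, job, models
def world(im,u,v,z=None,depth=None):
    f=240/np.tan(np.radians(im["fov_y"])/2); T=im["world_from_camera"]
    r=np.array([(u-im["cx"])/f,(v-im["cy"])/f,1.0])
    if z is None:
        d=depth if depth else im["depth"][int(round(v)),int(round(u))]
    else:
        d=(z-T[2,3])/(T[:3,:3]@r)[2]
    return T[:3,:3]@(r*d)+T[:3,3]
def save(im,n): cv2.imwrite("pics/"+n,im["pixels"][:,:,::-1])
E
cat > a.py <<'E'
from h import *
np.set_printoptions(precision=4,suppress=True)
s=env.observe(); print(s["time_s"],s["position"],s["tool_rot"],env.tcp_to_grasp,s["ft_force"])
Z=dict(jar_mouth=.09,funnel_mouth=.147,funnel_peg=.192,scoop_lip=.012,scoop_handle=.082,scoop=0,stand=0,nut_0_center=.019,filler_tin=0,tape_measure=0,offcut_block=0)
ims=[]
for c in("top","scene"):
    im=imaging.get_image(c); save(im,c+"0.png"); ims.append(im["pixels"])
    print(c,im["world_from_camera"][:3,3])
    for q,z in Z.items():
        for d in models.tip_of(c,q)[:4 if 'nut' in q else 1]: print(q,round(d["confidence"],2),np.round(d["at"]),world(im,*d["at"],z=z))
cv2.imwrite("pics/both.png",cv2.resize(np.vstack(ims),(400*1,600))[:,:,::-1])
E
python3 a.py
```

```text
0.0 [0.2007 0.5118 0.2307] [[-0.9309  0.3652 -0.0008]
 [ 0.3652  0.9309 -0.0013]
 [ 0.0003 -0.0015 -1.    ]] -0.0187 [ 0.5183 -0.5778  0.3242]
top [0.4285 0.0564 1.1271]
jar_mouth 0.83 [301. 221.] [0.585  0.0965 0.09  ]
funnel_mouth 0.77 [254. 198.] [0.6178 0.1833 0.147 ]
funnel_peg 0.72 [218. 224.] [0.5606 0.2389 0.192 ]
scoop_lip 0.94 [429. 278.] [ 0.4854 -0.1702  0.012 ]
scoop_handle 0.7 [418. 230.] [ 0.5748 -0.1327  0.082 ]
scoop 0.8 [416. 245.] [ 0.5537 -0.1438  0.    ]
stand 0.96 [305. 231.] [0.5781 0.0915 0.    ]
nut_0_center 0.53 [417. 246.] [ 0.5498 -0.1428  0.019 ]
nut_0_center 0.5 [402. 228.] [ 0.5875 -0.1126  0.019 ]
filler_tin 0.57 [428. 173.] [ 0.7102 -0.1703  0.    ]
tape_measure 0.78 [216. 288.] [0.4521 0.2753 0.    ]
offcut_block 0.67 [303. 332.] [0.3655 0.0894 0.    ]
scene [ 0.0082 -0.4345  0.9204]
jar_mouth 0.78 [316. 236.] [0.5781 0.1083 0.09  ]
funnel_mouth 0.56 [303. 195.] [0.6162 0.1852 0.147 ]
funnel_peg 0.75 [269. 186.] [0.5518 0.2303 0.192 ]
scoop_lip 0.89 [382. 347.] [ 0.4863 -0.1706  0.012 ]
scoop_handle 0.75 [399. 293.] [ 0.5804 -0.1366  0.082 ]
scoop 0.85 [392. 326.] [ 0.5498 -0.1514  0.    ]
stand 0.89 [322. 261.] [0.5869 0.0951 0.    ]
nut_0_center 0.68 [322. 235.] [0.6391 0.1449 0.019 ]
nut_0_center 0.54 [394. 304.] [ 0.5882 -0.1245  0.019 ]
filler_tin 0.68 [440. 293.] [ 0.7022 -0.1811  0.    ]
tape_measure 0.56 [239. 254.] [0.4617 0.2689 0.    ]
offcut_block 0.84 [259. 314.] [ 0.3698  0.0936 -0.    ]
```

View pics/top0.png

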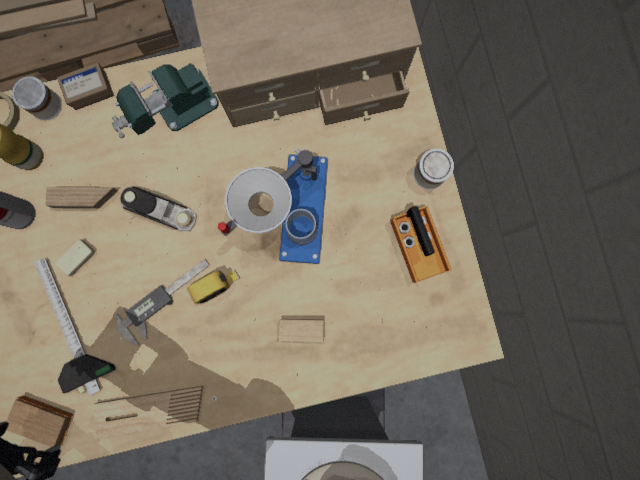

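View pics/scene0.png

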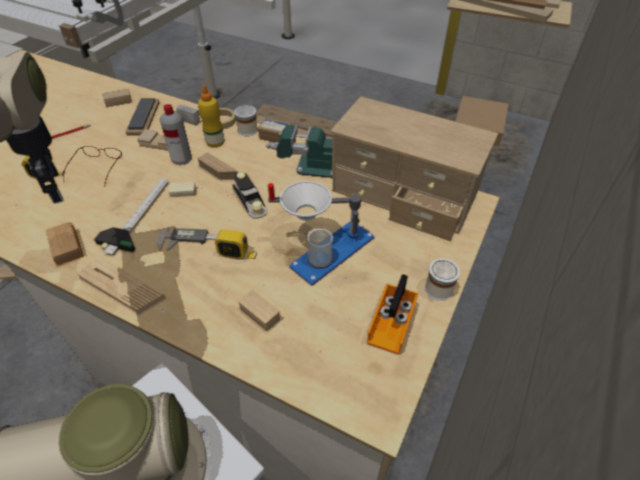

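The top view shows the funnel (258,200) swung to the left of the jar (301,226), with the red peg at (223,228). The scoop (420,245) has its mouth toward the robot and the nuts near its rear. Next I refine the stand axis, peg and handle from depth.

```bash
cat > b.py <<'E'
from h import *
np.set_printoptions(precision=4,suppress=True)
im=imaging.get_image("top"); f=240/np.tan(np.radians(im["fov_y"])/2); T=im["world_from_camera"]
v,u=np.mgrid[:480,:640]; d=im["depth"]
P=np.stack([(u-im["cx"])/f*d,(v-im["cy"])/f*d,d],-1)@T[:3,:3].T+T[:3,3]
hsv=cv2.cvtColor(im["pixels"],cv2.COLOR_RGB2HSV).astype(int); H,S,V=hsv[...,0],hsv[...,1],hsv[...,2]; z=P[...,2]
def near(c,r): return np.hypot(P[...,0]-c[0],P[...,1]-c[1])<r
def rect(m,n):
    q=P[m][:,:2].astype(np.float32); r=cv2.minAreaRect(q*1000); print(n,len(q),q.mean(0),"z",np.percentile(P[m][:,2],[5,50,95]),r); return r
blue=near((.61,.1),.2)&(H>95)&(H<125)&(S>120)&(z>.004)&(z<.02)
r=rect(blue,"plate"); print(cv2.boxPoints(r))
red=near((.56,.236),.05)&((H<8)|(H>172))&(S>130)&(z>.14); rect(red,"peg")
hd=near((.577,-.135),.08)&(V<70)&(z>.085)&(z<.12); rect(hd,"handle")
og=near((.55,-.145),.12)&(H>5)&(H<20)&(S>150)&(z>.036)&(z<.06); rect(og,"scooprim")
rim=near((.6175,.184),.075)&(z>.14)&(z<.155)&(S<80); q=P[rim][:,:2].astype(np.float32)*1000; print("funnel",cv2.minEnclosingCircle(q),cv2.fitEllipse(cv2.convexHull(q)))
post=near((.70,.1),.05)&(z>.12)&(z<.165)&(V<110); rect(post,"post")
E
python3 b.py
```

```text
plate 2758 [0.6145 0.0922] z [0.0091 0.0128 0.0163] ((624.9095458984375, 95.99253845214844), (83.23658752441406, 227.0026092529297), 86.90316772460938)
[[509.3256  60.5668]
 [735.9968  48.3033]
 [740.4935 131.4183]
 [513.8223 143.6818]]
peg 92 [0.5567 0.2309] z [0.1579 0.1906 0.1942] ((557.8314819335938, 232.7640838623047), (14.77332878112793, 14.267366409301758), 56.125946044921875)
handle 430 [ 0.5726 -0.1368] z [0.0882 0.0999 0.103 ] ((572.4216918945312, -137.98074340820312), (97.26380157470703, 15.171913146972656), 20.048107147216797)
scooprim 358 [ 0.5533 -0.1406] z [0.0377 0.0485 0.0525] ((552.7129516601562, -145.3772735595703), (137.06124877929688, 74.6725845336914), 20.871023178100586)
funnel ((612.027587890625, 177.62933349609375), 74.31002807617188) ((614.6256713867188, 176.88641357421875), (120.79659271240234, 139.02195739746094), 51.207096099853516)
post 364 [0.6879 0.102 ] z [0.1334 0.1407 0.1452] ((684.7704467773438, 105.55885314941406), (27.397066116333008, 69.47711944580078), 46.13759231567383)
```

>>> jog_arm --plan "0 0 0 -3.1 -0.93 0 0;0 0 0 -3.1 -0.93 0 0;0 0 0 -3.1 -0.93 0 0;0 0 0 -3.1 -0.93 0 0;0 0 0 -3.1 -0.93 0 0;0 0 0 -3.1 -0.93 0 0;0 0 0 -3.1 -0.93 0 0;0 0 0 -3.1 -0.93 0 0;0 0 0 -3.1 -0.93 0 0;0 0 0 -3.1 -0.93 0 0" --grip_force 25

```text
time_s: 2.08
position: [0.4566, 0.311, 0.2314]
tool_rot: [[-0.931, 0.365, 0.0], [0.365, 0.931, 0.0], [-0.0, 0.0, -1.0]]
ft_force: [0.0, 1.1, 0.6]
grip_width: 0.0852
gripper_force: 0.0
```

>>> jog_arm --plan "0 0 0 -3.1 -0.93 0 0;0 0 0 -3.1 -0.93 0 0;0 0 0 -3.1 -0.93 0 0;0 0 0 -3.1 -0.93 0 0;0 0 0 0 0 0 0;0 0 0 0 0 0 0"

```text
time_s: 2.58
position: [0.5581, 0.2313, 0.2307]
tool_rot: [[-0.93, 0.367, -0.001], [0.367, 0.93, -0.0], [0.001, -0.0, -1.0]]
ft_force: [-0.5, 0.1, 0.2]
grip_width: 0.085
gripper_force: 0.0
```

>>> jog_arm --plan "0 0 0 0 0 2.0 0;0 0 0 0 0 2.0 0;0 0 0 0 0 2.0 0;0 0 0 0 0 1.0 0;0 0 0 0 0 0 255;0 0 0 0 0 0 255;0 0 0 0 0 0 255;0 0 0 0 0 0 255;0 0 0 0 0 0 255;0 0 0 0 0 0 255" --grip_force 25

```text
time_s: 3.42
position: [0.5575, 0.2325, 0.1621]
tool_rot: [[-0.931, 0.365, 0.001], [0.365, 0.931, 0.001], [-0.001, 0.001, -1.0]]
ft_force: [-0.6, 0.3, 4.0]
grip_width: 0.0155
gripper_force: 24.9
```

>>> jog_arm --plan "0 0 0 0.38 -1.16 0 255;0 0 0 0.38 -1.16 0 255;0 0 0 0.38 -1.16 0 255;0 0 0 0.16 -1.22 0 255;0 0 0 0.16 -1.22 0 255;0 0 0 0.16 -1.22 0 255;0 0 0 -0.06 -1.22 0 255;0 0 0 -0.06 -1.22 0 255;0 0 0 -0.06 -1.22 0 255"

```text
time_s: 4.17
position: [0.5046, 0.1364, 0.1619]
tool_rot: [[-0.931, 0.365, 0.002], [0.365, 0.931, 0.0], [-0.001, 0.001, -1.0]]
ft_force: [3.4, 1.4, 2.6]
grip_width: 0.0152
gripper_force: 25.0
```

>>> jog_arm --plan "0 0 0 -0.29 -1.2 0 255;0 0 0 -0.29 -1.2 0 255;0 0 0 -0.29 -1.2 0 255;0 0 0 0 0 0 255;0 0 0 0 0 0 255"

```text
time_s: 4.58
position: [0.5001, 0.1027, 0.1618]
tool_rot: [[-0.931, 0.366, 0.003], [0.366, 0.931, 0.007], [0.0, 0.008, -1.0]]
ft_force: [3.8, 23.0, 4.3]
grip_width: 0.015
gripper_force: 26.5
```

>>> jog_arm --plan "0 0 0 0 0 0 0;0 0 0 0 0 0 0;0 0 0 0 0 0 0;0 0 0 0 0 0 0;0 0 0 0 0 -2 0;0 0 0 0 0 -2.5 0;0 0 0 0 0 -2.5 0;0 0 0 0 0 0 0"

```text
time_s: 5.25
position: [0.501, 0.1, 0.2356]
tool_rot: [[-0.931, 0.365, 0.008], [0.365, 0.931, -0.001], [-0.007, 0.002, -1.0]]
ft_force: [0.8, -0.1, -0.3]
grip_width: 0.0855
gripper_force: 0.0
```

>>> jog_arm --plan "0 0 0 -1.95 -2.46 0 0;0 0 0 -1.95 -2.46 0 0;0 0 0 -1.95 -2.46 0 0;0 0 0 -1.95 -2.46 0 0;0 0 0 -1.95 -2.46 0 0;0 0 0 -1.95 -2.46 0 0;0 0 0 -1.95 -2.46 0 0;0 0 0 -1.95 -2.46 0 0;0 0 -7 0 0 0 0;0 0 -7 0 0 0 0"

```text
time_s: 6.08
position: [0.5727, -0.142, 0.23]
tool_rot: [[-0.992, 0.127, -0.002], [0.127, 0.992, 0.0], [0.002, 0.0, -1.0]]
ft_force: [-0.0, 0.4, -0.3]
grip_width: 0.0854
gripper_force: 0.0
```

>>> jog_arm --plan "0 0 -7 0 0 0 0;0 0 -7 0 0 0 0;0 0 -7 0 0 0 0;0 0 -7 0 0 0 0;0 0 0 0 0 0 0;0 0 0 0 0 0 0"

```text
time_s: 6.58
position: [0.5726, -0.1401, 0.2308]
tool_rot: [[-0.938, -0.348, -0.001], [-0.348, 0.938, 0.0], [0.001, 0.0, -1.0]]
ft_force: [-0.4, 1.1, 0.3]
grip_width: 0.0858
gripper_force: 0.0
```

```bash
cat > c.py <<'E'
from h import *
np.set_printoptions(precision=4,suppress=True)
im=imaging.get_image("wrist"); save(im,"w1.png")
for q,z in dict(scoop_handle=.082,scoop_lip=.012,scoop=0).items():
    for d in models.tip_of("wrist",q)[:1]: print(q,d["confidence"],d["at"],world(im,*d["at"],z=z))
im=imaging.get_image("top"); save(im,"top1.png")
for q,z in dict(funnel_mouth=.147,funnel_peg=.192).items():
    for d in models.tip_of("top",q)[:1]: print(q,d["confidence"],d["at"],world(im,*d["at"],z=z))
E
python3 c.py
```

```text
scoop_handle 0.56 [314.5, 224.7] [ 0.5762 -0.14    0.082 ]
scoop_lip 0.77 [314.8, 108.7] [ 0.4882 -0.1725  0.012 ]
scoop 0.92 [315.0, 177.4] [ 0.5497 -0.1494  0.    ]
funnel_mouth 0.73 [297.9, 216.9] [0.5847 0.1007 0.147 ]
funnel_peg 0.71 [298.1, 258.7] [0.5034 0.096  0.192 ]
```

View pics/w1.png

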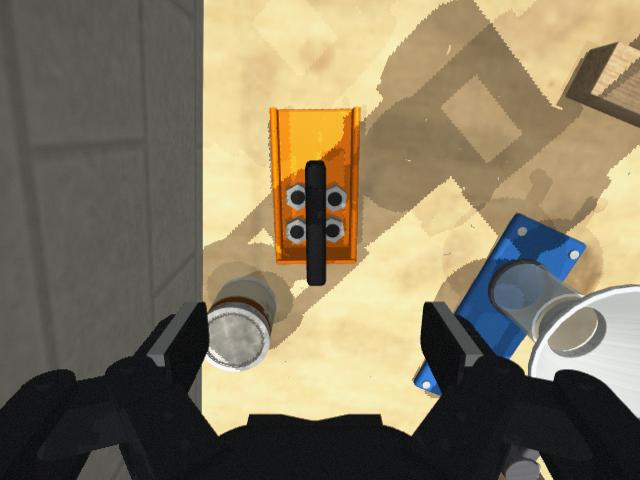

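The wrist view shows the handle bar upright and centred at (315,224), with four nuts beside it at (298,197), (335,198), (297,231) and (333,231). The funnel now sits home, so I descend and grip.

>>> jog_arm --plan "0 0 0 0 0 3.5 0;0 0 0 0 0 3.5 0;0 0 0 0 0 3.5 0;0 0 0 0 0 3.0 0;0 0 0 0 0 2 0;0 0 0 0 0 1.2 0;0 0 0 0 0 0 255;0 0 0 0 0 0 255;0 0 0 0 0 0 255;0 0 0 0 0 0 255" --grip_force 100

```text
time_s: 7.77
position: [0.5734, -0.1401, 0.0656]
tool_rot: [[-0.936, -0.351, 0.002], [-0.351, 0.936, -0.001], [-0.002, -0.002, -1.0]]
ft_force: [0.2, -0.3, 1.1]
grip_width: 0.0387
gripper_force: 0.0
```

>>> jog_arm --plan "0 0 0 0 0 0 255;0 0 0 0 0 0 255;0 0 0 0 0 0 255;0 0 0 0 0 0 255"

```text
time_s: 8.1
position: [0.573, -0.1398, 0.0651]
tool_rot: [[-0.936, -0.352, 0.001], [-0.352, 0.936, -0.001], [-0.001, -0.001, -1.0]]
ft_force: [-1.4, 1.1, 6.0]
grip_width: 0.0148
gripper_force: 97.4
```

>>> jog_arm --plan "0 0 0 0 0 -1 255;0 0 0 0 0 -2 255;0 0 0 0 0 -2.5 255;0 0 0 0 0 -2.5 255;0 0 0 0 0 -2.5 255;0 0 0 0 0 -2.5 255;0 0 0 0 0 -2 255;0 0 0 0 0 -1.2 255;0 0 0 0 0 0 255"

```text
time_s: 8.85
position: [0.5733, -0.1401, 0.2292]
tool_rot: [[-0.936, -0.352, 0.004], [-0.352, 0.936, -0.002], [-0.003, -0.003, -1.0]]
ft_force: [0.6, -0.2, -4.2]
grip_width: 0.015
gripper_force: 97.9
```

>>> jog_arm --plan "0 0 0 -0.78 0.62 0 255;0 0 0 -1.5 1.2 0 255;0 0 0 -2 1.6 0 255;0 0 0 -2 1.6 0 255;0 0 0 -2 1.6 0 255;0 0 0 -2 1.6 0 255;0 0 0 -2 1.6 0 255;0 0 0 -1.5 1.2 0 255;0 0 0 -0.9 0.73 0 255;0 0 0 0 0 0 255"

```text
time_s: 9.68
position: [0.6692, 0.0244, 0.2243]
tool_rot: [[-0.935, -0.354, -0.003], [-0.354, 0.935, 0.001], [0.002, 0.002, -1.0]]
ft_force: [0.5, -0.7, -4.0]
grip_width: 0.0146
gripper_force: 97.9
```

>>> jog_arm --plan "0 0 3 0 0 0 255;0 0 6 0 0 0 255;0 0 7 0 0 0 255;0 0 7 0 0 0 255;0 0 7 0 0 0 255;0 0 7 0 0 0 255;0 0 7 0 0 0 255;0 0 7 0 0 0 255;0 0 6 0 0 0 255;0 0 3.6 0 0 0 255"

```text
time_s: 10.52
position: [0.6683, 0.0209, 0.2254]
tool_rot: [[-0.762, 0.648, -0.002], [0.648, 0.762, -0.0], [0.001, -0.001, -1.0]]
ft_force: [-0.5, -0.1, -3.8]
grip_width: 0.0146
gripper_force: 97.9
```

```bash
cat > d.py <<'E'
from h import *
import sys
np.set_printoptions(precision=4,suppress=True)
s=env.observe(); print(s["time_s"],s["position"],s["q"],s["grip_width"]); print(s["tool_rot"])
ims=[]
for c in("top","scene","wrist"):
    im=imaging.get_image(c); save(im,c+sys.argv[1]+".png"); ims.append(im["pixels"])
    for q in("scoop_lip","scoop_handle","funnel_mouth","nut_0_center"):
        for d in models.tip_of(c,q)[:5 if 'nut' in q else 1]:
            print(c,q,round(d["confidence"],2),np.round(d["at"]),world(im,*d["at"]))
a=cv2.resize(ims[0][120:330,180:460],(400,300)); b=cv2.resize(ims[1][120:330,200:480],(400,300))
w=cv2.resize(ims[2],(400,300)); cv2.imwrite("pics/m"+sys.argv[1]+".png",np.vstack([np.hstack([a,b]),np.hstack([w,w*0])])[:,:,::-1])
E
python3 d.py 2
```

```text
10.5167 [0.6683 0.0209 0.2254] [ -8.3204  34.5146  53.329   -0.02    92.2657 -57.9314] 0.014591772357616958
[[-0.7617  0.648  -0.0019]
 [ 0.648   0.7617 -0.0001]
 [ 0.0014 -0.0013 -1.    ]]
top scoop_lip 0.33 [304. 228.] [0.5103 0.0757 0.5376]
top scoop_handle 0.55 [342. 162.] [0.6326 0.0288 0.3655]
top funnel_mouth 0.62 [295. 217.] [0.5267 0.087  0.5126]
top nut_0_center 0.58 [333. 178.] [0.5704 0.0445 0.5239]
top nut_0_center 0.35 [305. 229.] [0.5087 0.0744 0.5377]
scene scoop_lip 0.92 [330. 211.] [0.6025 0.0852 0.1681]
scene scoop_handle 0.91 [374. 184.] [ 0.6331 -0.0064  0.2814]
scene funnel_mouth 0.6 [320. 218.] [0.6106 0.1232 0.1171]
scene nut_0_center 0.42 [382. 202.] [0.6887 0.0062 0.1852]
wrist scoop_lip 0.91 [315.  93.] [0.6    0.0791 0.1723]
wrist scoop_handle 0.69 [314. 330.] [0.662  0.0269 0.262 ]
```

View pics/m2.png

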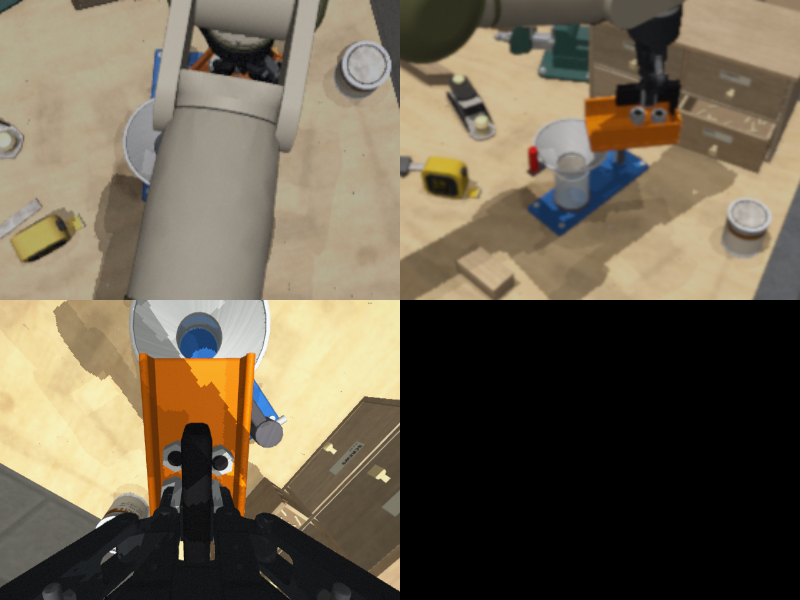

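>>> jog_arm --plan "0 -2 0 0.2 0 -0.2 255;0 -3 0 0.3 0 -0.33 255;0 -3 0 0.3 0 -0.33 255;0 -3 0 0.3 0 -0.33 255;0 -3 0 0.3 0 -0.33 255;0 -3 0 0.3 0 -0.33 255;0 -1 0 0.1 0 -0.1 255;0 0 0 0 0 0 255;0 0 0 0 0 0 255"

```text
time_s: 12.02
position: [0.6533, 0.0349, 0.2432]
tool_rot: [[-0.729, 0.643, 0.236], [0.612, 0.766, -0.198], [-0.308, -0.0, -0.951]]
ft_force: [-0.1, 0.4, -3.1]
grip_width: 0.0148
gripper_force: 97.9
```

```bash
cat > e.py <<'E'
from h import *
import sys
np.set_printoptions(precision=4,suppress=True)
s=env.observe(); R=s["tool_rot"]; p=s["position"]
print(s["time_s"],"tilt",np.degrees(np.arctan2(-R[2,0],-R[2,2])),"lip",p+R@[.0895,0,.053],"q",s["q"][3:],s["ft_force"])
im=imaging.get_image("wrist"); save(im,"w"+sys.argv[1]+".png")
for d in models.tip_of("wrist","nut_0_center"):
    w=world(im,*d["at"]); print(round(d["confidence"],2),np.round(d["at"]),w,"tool",R.T@(w-p))
E
python3 e.py 3
```

```text
12.0167 tilt 17.92486965357805 lip [0.6006 0.0792 0.1652] q [-11.1667  72.8086 -51.0815] [-0.1202  0.4039 -3.1167]
```

View pics/w3.png

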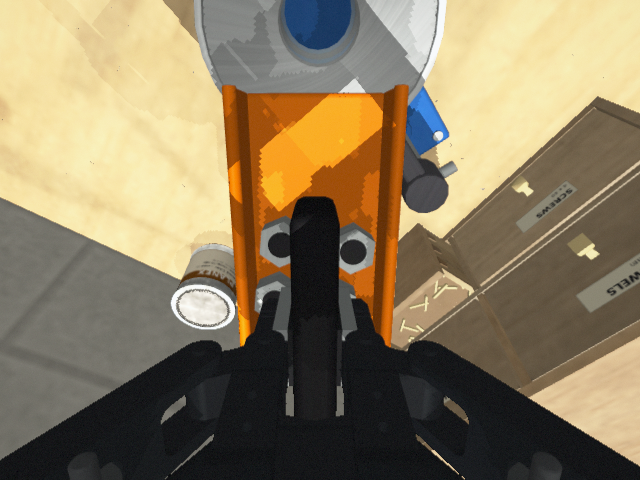

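The wrist view shows all four nuts still in the scoop (front pair at (280,245) and (353,250)), and the throat at (318,15) just ahead of the lip. I go on tipping by small steps.

```bash
cat >> e.py <<'E'
px=im["pixels"]; h=cv2.cvtColor(px,cv2.COLOR_RGB2HSV).astype(int); g=(h[...,1]<70)&(h[...,2]>60)
for n,(a,b,c,d) in dict(FL=(255,300,215,265),FR=(335,380,225,275),RL=(250,290,275,305),RR=(340,358,278,305),slope=(250,390,100,205)).items(): print(n,g[c:d,a:b].sum(),end=" ")
F=np.mean([env.observe()["ft_force"][2] for _ in range(3)]); print("blue throat",((h[:70,280:360,0]>95)&(h[:70,280:360,0]<125)&(h[:70,280:360,1]>90)).sum(),F)
E
python3 e.py 4|tail -1
```

```text
FL 757 FR 903 RL 763 RR 325 slope 0 blue throat 2717 -4.634806057072762
```

>>> jog_arm --plan "0 -1 0 0.1 0 -0.15 255;0 -1 0 0.1 0 -0.15 255;0 -1 0 0.1 0 -0.15 255;0 0 0 0 0 0 255;0 0 0 0 0 0 255;0 0 0 0 0 0 255"

```text
time_s: 12.72
position: [0.65, 0.0378, 0.2466]
tool_rot: [[-0.715, 0.643, 0.275], [0.6, 0.766, -0.23], [-0.358, 0.0, -0.934]]
ft_force: [-0.8, -0.3, -4.4]
grip_width: 0.0143
gripper_force: 97.9
```

```bash
python3 e.py 5
```

```text
12.7167 tilt 21.00016219867936 lip [0.6005 0.0793 0.165 ] q [-13.5937  69.7034 -49.1206] [-0.7729 -0.3243 -4.4293]
0.63 [335. 281.] [0.6263 0.0659 0.2695] tool [ 0.0256  0.0063 -0.0343]
FL 763 FR 697 RL 546 RR 357 slope 26 blue throat 2064 -3.3499934846164323
```

>>> jog_arm --plan "0 -1 0 0.1 0 -0.15 255;0 -1 0 0.1 0 -0.15 255;0 0 0 0 0 0 255;0 0 0 0 0 0 255;0 0 0 0 0 0 255;0 0 0 0 0 0 255"

```text
time_s: 13.32
position: [0.6478, 0.0395, 0.2486]
tool_rot: [[-0.705, 0.643, 0.299], [0.592, 0.766, -0.251], [-0.391, 0.0, -0.92]]
ft_force: [-0.6, 0.4, -3.7]
grip_width: 0.0147
gripper_force: 98.0
```

```bash
python3 e.py 6
```

```text
13.3167 tilt 23.00287981575136 lip [0.6006 0.0792 0.1648] q [-15.3017  67.7137 -47.6901] [-0.6459  0.3614 -3.719 ]
0.79 [336. 226.] [0.6105 0.0791 0.2631] tool [ 0.0441  0.0063 -0.0345]
FL 759 FR 291 RL 177 RR 175 slope 2330 blue throat 1577 -3.6516620705181726
```

View pics/w6.png

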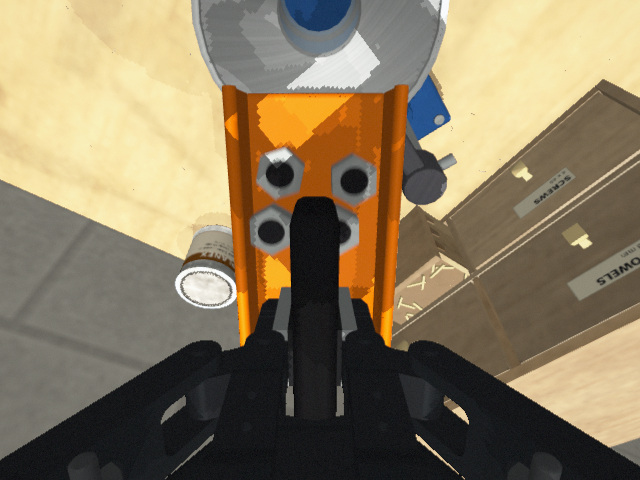

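All four nuts have slid forward: the front pair is at (280,172) and (353,180), the rear pair at (271,232) and (345,232). They creep slowly, so I continue gently.

>>> jog_arm --plan "0 0 0 0 0 0 255;0 0 0 0 0 0 255;0 0 0 0 0 0 255"

```text
time_s: 13.67
position: [0.6478, 0.0395, 0.2486]
tool_rot: [[-0.705, 0.643, 0.299], [0.592, 0.766, -0.251], [-0.391, 0.0, -0.92]]
ft_force: [0.1, 0.2, -3.3]
grip_width: 0.0147
gripper_force: 98.1
```

```bash
cat >> e.py <<'E'
# dark nut holes inside scoop
m=((px.max(2)<60)).astype(np.uint8); m[:, :245]=0; m[:,395:]=0; m[260:]=0
n,_,st,ce=cv2.connectedComponentsWithStats(m)
print("holes",[(int(s[4]),*map(int,c)) for s,c in list(zip(st,ce))[1:] if s[4]>80])
E
python3 e.py 7
```

```text
13.6667 tilt 23.011717991991233 lip [0.6006 0.0791 0.1648] q [-15.3076  67.7082 -47.6847] [ 0.1417  0.1581 -3.2959]
0.73 [337. 130.] [0.6152 0.0803 0.1859] tool [0.0717 0.0103 0.0377]
FL 0 FR 0 RL 177 RR 175 slope 2626 blue throat 1567 -3.878598419661888
holes [(135, 353, 54), (515, 337, 130), (436, 266, 136), (2868, 314, 229)]
```

>>> jog_arm --plan "0 5 0 -0.5 0 0.72 255;0 5 0 -0.5 0 0.72 255;0 0 0 0 0 0 255;0 0 0 0 0 0 255"

```text
time_s: 14.1
position: [0.6594, 0.0293, 0.2383]
tool_rot: [[-0.745, 0.644, 0.173], [0.627, 0.765, -0.146], [-0.226, -0.0, -0.974]]
ft_force: [-0.4, 0.7, -3.1]
grip_width: 0.0147
gripper_force: 98.1
```

```bash
python3 e.py 8
```

```text
14.1 tilt 13.068144238563818 lip [0.6019 0.0778 0.1664] q [ -7.6947  77.9962 -53.7407] [-0.402   0.6948 -3.1043]
0.82 [304.  18.] [0.5703 0.0933 0.0501] tool [ 0.1491 -0.0084  0.1586]
FL 0 FR 0 RL 176 RR 174 slope 0 blue throat 1264 -3.10048480748018
holes [(124, 318, 7), (170, 317, 43), (2862, 314, 229)]
```

View pics/w8.png

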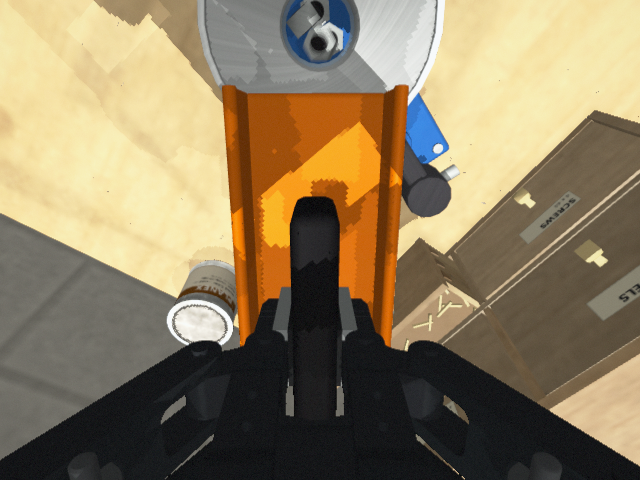

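The scoop is empty, and the nuts show inside the throat or jar around (318,30). I check their heights before leaving.

```bash
cat > g.py <<'E'
from h import *
import sys
np.set_printoptions(precision=3,suppress=True)
c=sys.argv[1]; im=imaging.get_image(c); save(im,c+"j%s.png"%sys.argv[2])
f=240/np.tan(np.radians(im["fov_y"])/2); T=im["world_from_camera"]; v,u=np.mgrid[:480,:640]; d=im["depth"]
P=np.stack([(u-im["cx"])/f*d,(v-im["cy"])/f*d,d],-1)@T[:3,:3].T+T[:3,3]
r=np.hypot(P[...,0]-.580,P[...,1]-.0984); m=(r<.022)&(d>0)&(P[...,2]<.2)
print(m.sum(),np.percentile(P[m][:,2],[0,5,25,50,75,90,97,100]) if m.any() else 0)
for q in models.tip_of(c,"nut_0_center"): print(round(q["confidence"],2),np.round(q["at"]),world(im,*q["at"]))
v0,v1,u0,u1=map(int,sys.argv[3:7]); cv2.imwrite("pics/%sc%s.png"%(c,sys.argv[2]),cv2.resize(im["pixels"][v0:v1,u0:u1],(480,480),interpolation=2)[:,:,::-1])
E
python3 g.py wrist 1 0 80 270 370
```

```text
2579 [0.01  0.012 0.026 0.04  0.045 0.05  0.051 0.054]
0.91 [305.  19.] [0.571 0.095 0.05 ]
```

View pics/wristc1.png

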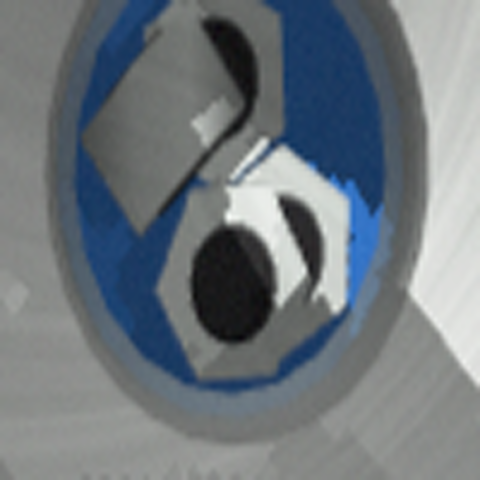

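All four nuts are visible in the jar, with the highest surface at 54 mm. Now I carry the empty scoop back.

>>> jog_arm --plan "0 0 0 0 0 -1.5 255;0 0 0 0 0 -1.5 255;0 6.5 0 -0.6 0 0.5 255;0 6.5 0 -0.6 0 0.5 255;0 0 -7 0 0 0 255;0 0 -7 0 0 0 255;0 0 -7 0 0 0 255;0 0 -7 0 0 0 255;0 0 -7 0 0 0 255;0 0 -7 0 0 0 255"

```text
time_s: 15.13
position: [0.6637, 0.0265, 0.2604]
tool_rot: [[-0.999, -0.041, 0.001], [-0.041, 0.999, -0.001], [-0.001, -0.001, -1.0]]
ft_force: [-0.3, 0.4, -2.2]
grip_width: 0.0151
gripper_force: 98.2
```

>>> jog_arm --plan "0 0 -7 0 0 0 255;0 0 -7 0 0 0 255;0 0 -4.6 0 0 0 255;0 0 0 0 0 0 255;0 0 0 0 0 0 255"

```text
time_s: 15.55
position: [0.6638, 0.0264, 0.2603]
tool_rot: [[-0.937, -0.35, 0.001], [-0.35, 0.937, -0.0], [-0.001, -0.001, -1.0]]
ft_force: [-0.2, 0.7, -2.3]
grip_width: 0.0148
gripper_force: 98.2
```

>>> jog_arm --plan "0 0 0 2.05 -1.77 0 255;0 0 0 2.05 -1.77 0 255;0 0 0 2.05 -1.77 0 255;0 0 0 2.05 -1.77 0 255;0 0 0 2.05 -1.77 0 255;0 0 0 2.05 -1.77 0 255;0 0 0 2.05 -1.77 0 255;0 0 0 0 0 0 255"

```text
time_s: 16.22
position: [0.5714, -0.144, 0.2604]
tool_rot: [[-0.938, -0.345, -0.0], [-0.345, 0.938, -0.002], [0.001, -0.002, -1.0]]
ft_force: [0.4, -0.0, -2.5]
grip_width: 0.0147
gripper_force: 98.2
```

>>> jog_arm --plan "0 0 0 0 0 2.5 255;0 0 0 0 0 3 255;0 0 0 0 0 3 255;0 0 0 0 0 3 255;0 0 0 0 0 3 255;0 0 0 0 0 2 255;0 0 0 0 0 1.2 255;0 0 0 0 0 0.7 255;0 0 0 0 0 0.5 255;0 0 0 0 0 0.3 255"

```text
time_s: 17.05
position: [0.5735, -0.1403, 0.0681]
tool_rot: [[-0.936, -0.351, 0.001], [-0.351, 0.936, -0.0], [-0.001, -0.001, -1.0]]
ft_force: [0.3, 0.1, -1.1]
grip_width: 0.0143
gripper_force: 98.2
```

>>> jog_arm --plan "0 0 0 0 0 0.1 255;0 0 0 0 0 0.1 255;0 0 0 0 0 0 255"

```text
time_s: 17.3
position: [0.5734, -0.1406, 0.0665]
tool_rot: [[-0.936, -0.351, 0.001], [-0.351, 0.936, -0.0], [-0.001, -0.001, -1.0]]
ft_force: [-0.5, 0.6, -2.4]
grip_width: 0.015
gripper_force: 98.2
```

>>> jog_arm --plan "0 0 0 0 0 0.1 255;0 0 0 0 0 0.05 255;0 0 0 0 0 0 255"

```text
time_s: 17.55
position: [0.5734, -0.1406, 0.0652]
tool_rot: [[-0.936, -0.352, 0.001], [-0.352, 0.936, -0.0], [-0.001, -0.001, -1.0]]
ft_force: [-1.3, 0.7, 2.8]
grip_width: 0.015
gripper_force: 99.1
```

>>> jog_arm --plan "0 0 0 0 0 0 0;0 0 0 0 0 0 0;0 0 0 0 0 0 0;0 0 0 0 0 0 0;0 0 0 0 0 0 0;0 0 0 0 0 -2 0;0 0 0 0 0 -3 0;0 0 0 0 0 -4 0;0 0 0 0 0 -4 0;0 0 0 0 0 0 0"

```text
time_s: 18.38
position: [0.5757, -0.1415, 0.2025]
tool_rot: [[-0.936, -0.352, 0.013], [-0.352, 0.936, -0.006], [-0.01, -0.01, -1.0]]
ft_force: [0.4, -1.0, 0.7]
grip_width: 0.0855
gripper_force: 0.0
```

```bash
python3 b.py | grep -E "handle|scooprim"; python3 g.py top 2 195 245 275 325; python3 c.py
```

```text
263 [0.007 0.011 0.026 0.04  0.044 0.049 0.05  0.054]
0.6 [299. 231.] [0.572 0.101 0.05 ]
scoop_handle 0.73 [315.7, 235.1] [ 0.5746 -0.1402  0.082 ]
scoop_lip 0.65 [316.9, 105.9] [ 0.4876 -0.1717  0.012 ]
scoop 0.86 [312.4, 183.8] [ 0.5521 -0.1517  0.    ]
funnel_mouth 0.64 [293.7, 218.1] [0.5822 0.1084 0.147 ]
funnel_peg 0.68 [296.4, 214.2] [0.5823 0.1014 0.192 ]b.py:9: RuntimeWarning: Mean of empty slice.
  q=P[m][:,:2].astype(np.float32); r=cv2.minAreaRect(q*1000); print(n,len(q),q.mean(0),"z",np.percentile(P[m][:,2],[5,50,95]),r); return r
  ret = um.true_divide(
Traceback (most recent call last):
  File "b.py", line 12, in <module>
    red=near((.56,.236),.05)&((H<8)|(H>172))&(S>130)&(z>.14); rect(red,"peg")
                                                              ~~~~^^^^^^^^^^^
  File "b.py", line 9, in rect
    q=P[m][:,:2].astype(np.float32); r=cv2.minAreaRect(q*1000); print(n,len(q),q.mean(0),"z",np.percentile(P[m][:,2],[5,50,95]),r); return r
                                                                                             ~~~~~~~~~~~~~^^^^^^^^^^^^^^^^^^^^^
IndexError: index -1 is out of bounds for axis 0 with size 0
```

View pics/top1.png

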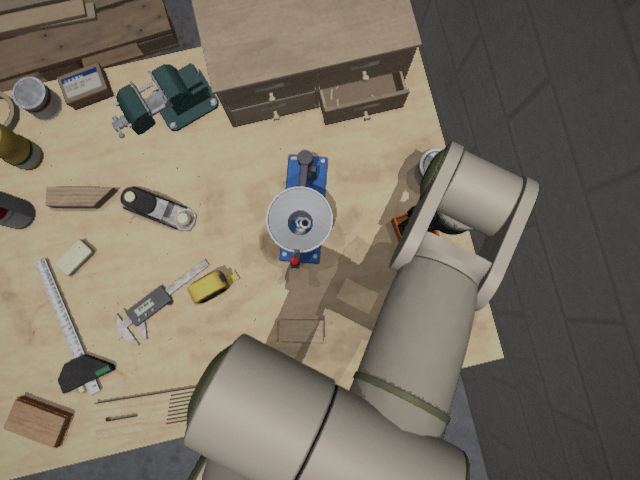

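The funnel is over the jar with nuts visible in it, and the peg is at about (295,261). I check the peg's position by colour and the scoop's rim height.

```bash
cat > k.py <<'E'
from h import *
im=imaging.get_image("top"); h=cv2.cvtColor(im["pixels"],cv2.COLOR_RGB2HSV).astype(int)
m=((h[...,0]<8)|(h[...,0]>172))&(h[...,1]>130); m[:240]=0; m[280:]=0; m[:,:275]=0; m[:,320:]=0
v,u=np.nonzero(m); P=np.array([world(im,a,b) for a,b in zip(u,v)]); P=P[P[:,2]>.183]; c=P[:,:2].mean(0)
print(len(P),c,"swing",np.radians(176.9)-np.arctan2(c[1]-.0919,c[0]-.6998))
im=imaging.get_image("wrist"); r=models.outline_of("wrist","scoop")[0]["region"]
v,u=np.nonzero(r); P=np.array([world(im,a,b) for a,b in zip(u,v)]); P=P[P[:,2]<.053]
rim=P[P[:,2]>.040]; fl=P[(P[:,2]<.03)]
for n,Q in(("rim",rim),("floor",fl)):
    A=np.c_[Q[:,:2]-Q[:,:2].mean(0),np.ones(len(Q))]; print(n,len(Q),np.linalg.lstsq(A,Q[:,2],rcond=None)[0])
E
python3 k.py
```

```text
61 [0.49997735 0.10277552] swing 0.00026701818776775355
rim 3006 [-0.00144734 -0.00254048  0.04882997]
floor 10452 [0.00927452 0.0058929  0.01335835]
```

Funnel swing is about 0, and the scoop is level and flat on the bench, so I hand in.

```bash
python3 -c "
from rig import job
print(job.close_job())"
```

```text
the job is handed in; nothing more can be done
None
```

The job is handed in (the hand-in gave no verdict): in the last checks the funnel was home (swing about 0 rad), all four nuts were in the jar (highest point about 54 mm), and the empty scoop stood flat on the bench clear of the stand.

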